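# Stand the dusting brush in the mug, leaning away from the handle

### The arm

A 7-joint arm with a two-finger parallel gripper is mounted at the origin on the work surface. World frame = base frame: x ahead of the robot, y to its left, z up, the work surface at z = 0. Lengths are in m, angles in rad, forces in N, time in s.
With the tool pointing down it reaches from about 0.425 to 0.95 m from the base axis. Payload 4.7 kg.
Tool frame: the origin (TCP) lies at the very end of the fingers, on their centre line; the grasp point (between the pads) lies robot.pinch_z behind it (robot.pinch_z is the distance from the TCP to the grasp point, in m); z points along the fingers, y is the direction in which the jaws open and shut (so a half turn about z gives the same grasp; the last joint's range is limited). The gripper opens to 85 mm and grips with 20 to 120 N. Pads are 22 mm wide; open, the fingers measure 114 mm over their backs; the gripper's body (76 mm by 85 mm) begins 54 mm behind the grasp point. The pads swing forward as they close: fully open they stand 13 mm farther back than shut.
Start: joints at [1.275, 0.469, -0.049, 1.532, 0.024, 1.141, -0.082], TCP at [0.178, -0.651, 0.231] pointing down, gripper open.
Joint ranges: [-2.59, 2.59], [-0.33, 1.99], [-1.39, 1.29], [0.1, 2.45], [-1.04, 4.18], [0.21, 1.99], [-2.66, 2.66]. Speed limits (rad/s): [2.57, 2.57, 3.14, 3.14, 3.14, 3.14, 3.14].

### API

Orientations are given as [roll, pitch, yaw] about the fixed x, y, z axes, in that order (R = Rz(yaw) Ry(pitch) Rx(roll)).
In Python, from workcell import robot, grip, kinematics, sensors, snapshot, spotter gives the robot as it stands. The module is installed in compiled form; this text tells all that it offers. Calls block until the motion is done:
- robot.movep(position, orientation): joint-space move of the TCP to a pose.
- robot.move_linear(position, orientation=None, velocity=0.15, max_force=None): straight line of the TCP; orientation=None keeps the orientation; velocity is the mean speed in m/s. With max_force (N) it stops when the force on the tool has changed by that much, and returns True; else False.
- robot.move_j(angles): joint-space move.
- grip(opening): opening from 0.0 (shut) to 1.0 (fully open); the grip force is fixed at half the most; returns when the fingers have stopped.
- robot.dwell(seconds).
- kinematics.ik(position, orientation): joint angles nearest the present ones, or None.
- sensors.get_state(): the state.
- snapshot(name): name is "side" or "top" or "wrist"; returns a dict with "pixels" (420x560x3 uint8, red, green, blue), "range_z" (420x560 float32, m along the optical axis (not along the pixel's ray), 0 where there is no reading), "K" (3x3 intrinsics, pixels), "T" (4x4, takes a point from camera to world coordinates). Camera axes: x right, y up, looking along -z (the intrinsics and any distortion apply to the point x, -y, -z); pixel columns grow to the right and rows downward; lengths in m; the calibration is good to about 2 mm. The wrist camera is an equidistant fisheye: a pixel r from the principal point sees the ray r / f radians off the axis. A picture is of the moment at which its call begins.
A pose or a line that the arm cannot do raises robot.Unreachable and nothing moves.
- robot.job_done(): hands the job in, once; it reports no verdict.
Trained networks look in a picture, given as the dict that the camera call returned (one of the last four; its "shot" number tells which), for a name from the list of things; names that differ only in an ending like _2 or _b are one class to them, and where a whole thing is asked for, a point or a joint stands for the part that bears it (a point fixed in the world has none). Each returns a list of dicts, best first, with "p" (0 to 1); they miss things now and then, are a little off and sometimes report something else, mostly with a low value. They report only what shows in the picture. A call takes as long as a camera call. They do not tell look-alikes from the thing itself.
- spotter.boxes_of(picture, label): "point" ([column, row] in pixels, amid what is visible of it).
- spotter.spot_point(picture, label): "point" ([column, row] in pixels: a listed point, or the origin of a listed thing).
The state is a dict: "t": time; "qpos": joint angles; "joint_vel": joint speeds; "joint_torque": joint torques, N m; "tcp_pos": TCP position; "tool_rot": TCP orientation; "ft_force": force on the tool from outside, world axes, zero at the start; "torque": the same for the moment, N m; "gripper_width": opening from 0.0 (shut) to 1.0 (fully open).
Only numpy, scipy, OpenCV 4.12 (cv2) and the standard library are available. Lean on these libraries where they do the work, as an engineer would, in place of code of your own. Each camera call takes 0.05 s, during which the arm holds its last target.

### The job

Take the long dusting brush out of the wooden tool block and put it away in the tall mug, bristles up. Lower it until its butt end is down on the bottom of the mug before you let go, and leave it leaning against the rim on the side opposite the mug's handle, so that the handle stays free. Leave the mug standing where it is.

Things in the scene. Friction and masses are not known exactly. Their poses are not given: they have to be found in the camera images.
- brush: Round dusting brush, pale wooden handle, 205 mm long, 12 mm in diameter all along, about 30 g: handle up to 160 mm, steel ferrule to 182 mm, then dark bristles tapering to a point. It starts upright, butt down, loose in a hole of the block; the tallest tool there. Origin: centre of the butt end (12 mm above the table at the start); z runs along the handle to the bristles.
- brush_tip (a point): The point of the bristles, on the brush's axis 205 mm from the butt end.
- block: Low wooden tool block, fixed, 60 x 150 mm (x, y), 42 mm high, with three holes 14.5 mm wide and 30 mm deep in a row along y, at -50, 0 and +50 mm. One holds the brush; the others a dowel and a marker, equally thick but only about 125 mm long. Origin: centre of its underside; z up.
- mug: Tall white straight-walled ceramic mug, one handle, loose, about 0.4 kg, 115 mm high, 84 mm across, walls 4 mm (76 mm inside), floor 5 mm thick (110 mm deep). Origin: centre of its underside; z up; y points from the axis to the handle, which reaches 79 mm from the axis. The brush must lean towards -y. The low grey beaker without a handle is not the mug.
Things that resemble listed ones, but are neither listed nor needed, are in the scene too. What is shaped like the mug but turquoise is not meant.

How it is judged:
By the outcome, as a careful person would: the job done as asked, in the order asked, and still so for the second after the job is handed in, with the robot touching nothing.
It also fails if it takes over 40 s, if anything falls off the work surface, if the arm or the gripper's body presses on something with over 40 N, if the wrist force passes 120 N, or if a joint passes its speed limit or range.

## Working session

There is one attempt and no reset: what is moved stays moved. The work goes in short steps, each a Python script; the robot and the scene stay as the last script left them, time stands still between calls to the robot, and variables do not carry over. Pictures are saved under pics/ and viewed, and the job is handed in when it is done.

```bash
mkdir -p pics
cat > h.py <<'E'
import numpy as np, cv2
from workcell import robot, grip, kinematics, sensors, snapshot, spotter
def save(p,name,crop=None,s=1):
    im=p["pixels"][:,:,::-1]
    if crop: a,b,c,d=crop; im=im[b:d,a:c]
    if s!=1: im=cv2.resize(im,None,fx=s,fy=s,interpolation=cv2.INTER_CUBIC)
    cv2.imwrite("pics/"+name+".png",im)
def cloud(p):
    z=p["range_z"]; K=p["K"]; v,u=np.mgrid[:z.shape[0],:z.shape[1]]
    P=np.stack([(u-K[0,2])/K[0,0]*z,-(v-K[1,2])/K[1,1]*z,-z,np.ones_like(z)],-1)
    W=(P@p["T"].T)[...,:3]; W[z<=0]=np.nan
    return W
E
python3 - <<'E'
from h import *
for n in ("top","side"):
    p=snapshot(n); save(p,n+"1"); W=cloud(p)
    print(n,p["K"].tolist(),p["T"].round(3).tolist())
    for l in ("brush","brush_tip","block","mug"):
        for f in (spotter.boxes_of,spotter.spot_point):
            for d in f(p,l)[:3]:
                c,r=map(int,np.round(d["point"])); print(l,f.__name__,round(d["p"],2),c,r,W[min(r,419),min(c,559)].round(3))
print(robot.pinch_z,sensors.get_state()["t"],sensors.get_state()["tool_rot"],sensors.get_state()["tcp_pos"])
E
```

```text
top [[531.8736494528627, 0.0, 284.4671899989334], [0.0, 531.8736494528627, 213.83885945436012], [0.0, 0.0, 1.0]] [[0.027, 0.996, -0.086, 0.268], [-0.999, 0.029, 0.014, 0.063], [0.017, 0.085, 0.996, 1.455], [0.0, 0.0, 0.0, 1.0]]
brush call 0.53 379 147 [ 0.556 -0.188  0.145]
brush call 0.42 370 162 [ 0.538 -0.185  0.038]
brush_tip call 0.56 388 142 [ 0.603 -0.241 -0.002]
block call 0.81 388 158 [ 0.549 -0.232  0.042]
mug call 0.83 168 223 [0.359 0.358 0.007]
mug call 0.82 260 234 [0.336 0.108 0.005]
mug call 0.72 207 166 [0.52  0.26  0.001]
mug call 0.94 263 236 [0.331 0.099 0.002]
mug call 0.92 212 170 [0.508 0.245 0.005]
mug call 0.84 181 282 [ 0.2    0.317 -0.001]
side [[416.74242241626723, 0.0, 280.21224097326694], [0.0, 416.74242241626723, 214.8751863120418], [0.0, 0.0, 1.0]] [[0.981, 0.119, -0.151, 0.26], [-0.192, 0.59, -0.784, -0.607], [-0.004, 0.798, 0.602, 0.63], [0.0, 0.0, 0.0, 1.0]]
brush call 0.85 414 289 [ 0.554 -0.2    0.139]
brush call 0.75 399 335 [ 0.54  -0.213  0.042]
brush call 0.69 427 253 [ 0.714  0.012 -0.002]
brush_tip call 0.84 413 286 [ 0.553 -0.197  0.143]
brush_tip call 0.98 426 251 [ 0.714  0.017 -0.001]
block call 0.91 416 361 [ 0.546 -0.265  0.043]
block call 0.85 416 362 [ 0.546 -0.266  0.042]
mug call 0.9 314 185 [0.5   0.205 0.084]
mug call 0.73 245 169 [0.346 0.302 0.09 ]
mug call 0.7 186 184 [0.198 0.277 0.08 ]
mug call 0.91 250 249 [0.323 0.057 0.039]
mug call 0.84 309 207 [0.491 0.208 0.018]
mug call 0.72 245 192 [0.342 0.302 0.021]
0.0187 0.9 [ 3.14151843e+00 -5.13654889e-05  2.66749513e-01] [ 0.17799751 -0.65113097  0.23133447]
```

View pics/top1.png

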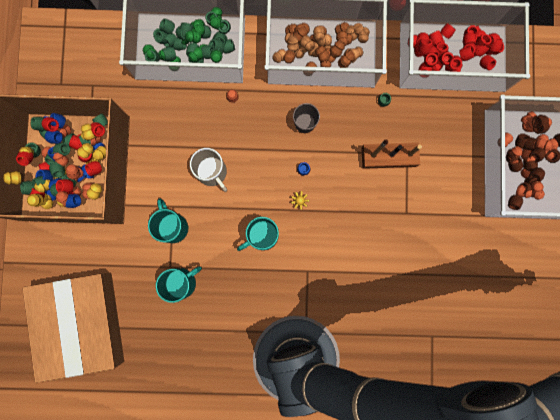

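View pics/side1.png

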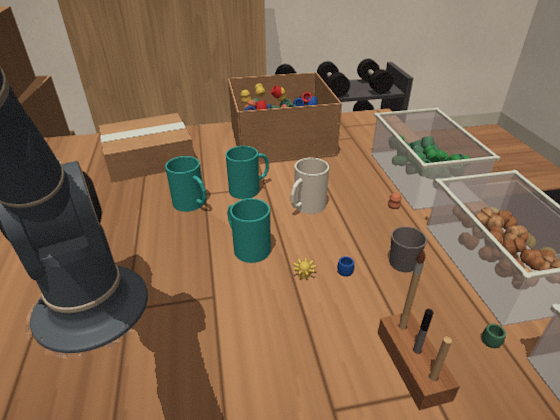

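Mugs: the white one is at top (207,165) / side (311,185). The three turquoise ones, at top (262,233), (166,225) and (176,285), are not meant, and the grey beaker at (306,118) has no handle. Brush candidates in the side view are the tall tool with dark bristles at (413,290), tip (426,252), the black marker at (424,330), and the short dowel at (441,358). Only the first is tallest and has bristles. Next I'll enlarge and measure.

```bash
cat > m.py <<'E'
from h import *
from scipy.optimize import least_squares
T=snapshot("top"); S=snapshot("side")
a=cv2.resize(T["pixels"][120:210,170:250],None,fx=4,fy=4); b=cv2.resize(S["pixels"][240:400,360:470],None,fx=3,fy=3)
a2=cv2.resize(S["pixels"][150:225,270:340],None,fx=4,fy=4)
H=480; im=np.zeros((H,800,3),np.uint8)
for x,i in ((0,b),(340,cv2.resize(a,None,fx=.75,fy=.75)),(590,cv2.resize(a2,None,fx=.7,fy=.7))): im[:i.shape[0],x:x+i.shape[1]]=i[:H,:800-x]
cv2.imwrite("pics/crop1.png",im[:,:,::-1])
for n,p in (("top",T),("side",S)):
    W=cloud(p); X,Y,Z=W[...,0],W[...,1],W[...,2]
    reg=(abs(X-.51)<.09)&(abs(Y-.25)<.09)
    rim=reg&(Z>.108)&(Z<.122); P=W[rim][:,:2]
    # angle-balanced circle fit with rim mid radius 40mm
    f=lambda c:np.hypot(P[:,0]-c[0],P[:,1]-c[1])-.040
    r=least_squares(f,[.51,.25],loss="soft_l1",f_scale=.002); c=r.x
    print(n,"rim",len(P),c.round(4),"res",np.abs(f(c)).mean().round(4),"z",np.median(W[rim][:,2]).round(4))
    h=reg&(Z>.02)&(Z<.11)&(np.hypot(X-c[0],Y-c[1])>.05); Q=W[h][:,:2]-c
    if len(Q): print(" handle",len(Q),Q.mean(0).round(4),"ang",np.degrees(np.arctan2(*Q.mean(0)[::-1])).round(1),"rmax",np.hypot(*Q.T).max().round(3))
    bl=(abs(X-.55)<.12)&(abs(Y+.23)<.14)&(Z>.036)&(Z<.048)
    q=W[bl][:,:2].astype(np.float32)
    print(" block",len(q),cv2.minAreaRect(q*1000),np.median(W[bl][:,2]))
    t=(abs(X-.55)<.12)&(abs(Y+.23)<.14)&(Z>.055)&(Z<.24)
    q=W[t]
    # cluster by y along
    o=np.argsort(-q[:,2]); 
    for zz in np.arange(.05,.24,.02):
        s=q[(q[:,2]>zz)&(q[:,2]<=zz+.02)]
        if len(s): 
            l=cv2.kmeans(s[:,:2].astype(np.float32),min(3,len(s)),None,(3,20,1e-5),3,2)
            print("  z",zz.round(2),len(s),[(k.round(3).tolist(),int((l[1]==j).sum())) for j,k in enumerate(l[2])])
E
python3 m.py
```

```text
top rim 182 [0.5065 0.247 ] res 0.0012 z 0.1138
 handle 51 [-0.0511 -0.0403] ang -141.7 rmax 0.077
 block 964 ((560.9307250976562, -242.097900390625), (61.55632781982422, 151.43577575683594), 3.895667552947998) 0.04163454665400024
  z 0.05 20 [([0.5550000071525574, -0.1889999955892563], 5), ([0.5609999895095825, -0.2879999876022339], 8), ([0.5580000281333923, -0.23899999260902405], 7)]
  z 0.07 30 [([0.5580000281333923, -0.23899999260902405], 9), ([0.5619999766349792, -0.289000004529953], 11), ([0.5540000200271606, -0.1889999955892563], 10)]
  z 0.09 30 [([0.5609999895095825, -0.2879999876022339], 11), ([0.5559999942779541, -0.1889999955892563], 9), ([0.5580000281333923, -0.23899999260902405], 10)]
  z 0.11 39 [([0.5550000071525574, -0.1889999955892563], 13), ([0.5619999766349792, -0.289000004529953], 14), ([0.5580000281333923, -0.23800000548362732], 12)]
  z 0.13 51 [([0.5600000023841858, -0.2409999966621399], 21), ([0.5640000104904175, -0.29100000858306885], 20), ([0.5550000071525574, -0.1899999976158142], 10)]
  z 0.15 11 [([0.5529999732971191, -0.19300000369548798], 3), ([0.55800
[... 1552 characters left out ...]
, 65), ([0.5519999861717224, -0.1979999989271164], 69)]
  z 0.15 77 [([0.5490000247955322, -0.1940000057220459], 16), ([0.5559999942779541, -0.19900000095367432], 27), ([0.5509999990463257, -0.1979999989271164], 34)]
  z 0.17 80 [([0.5569999814033508, -0.19900000095367432], 16), ([0.550000011920929, -0.19499999284744263], 30), ([0.5519999861717224, -0.19900000095367432], 34)]
  z 0.19 84 [([0.5519999861717224, -0.1979999989271164], 36), ([0.550000011920929, -0.19499999284744263], 23), ([0.5559999942779541, -0.19900000095367432], 25)]
  z 0.21 26 [([0.5550000071525574, -0.19699999690055847], 12), ([0.5519999861717224, -0.19499999284744263], 9), ([0.5559999942779541, -0.19300000369548798], 5)]
```

View pics/crop1.png

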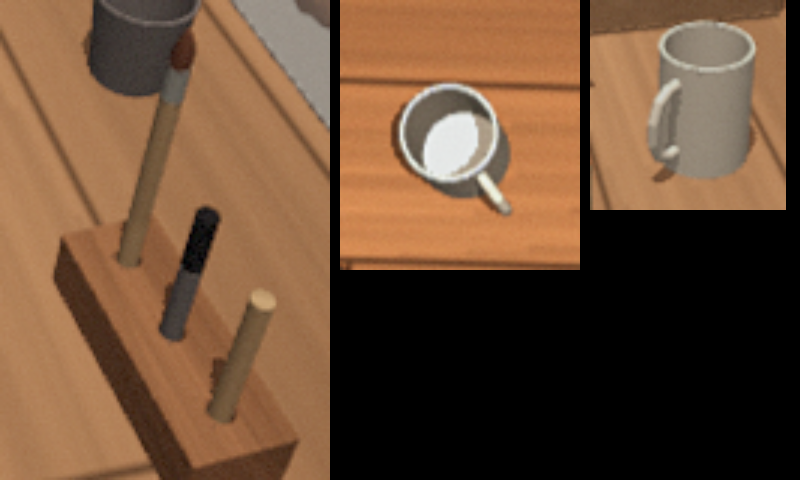

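The crop confirms it: the tall bristled tool with its foot at side (403,327) is the brush, in the +y hole, and the white mug is the one meant. Next I'll check reachability for a vertical grasp near the top of the handle and a 25° tilted insertion.

```bash
cat >> h.py <<'E'
from scipy.spatial.transform import Rotation as R
C=np.array([.5048,.2455]); th=np.radians(-141.2+180); U=np.array([np.cos(th),np.sin(th),0])
BR=np.array([.5562,-.193]); PZ=robot.pinch_z
def tilted(t,sgn=1):
    a=np.sin(t)*U+np.cos(t)*np.array([0,0,1.]); z=-a; y=sgn*np.array([-U[1],U[0],0]); x=np.cross(y,z)
    return a,R.from_matrix(np.stack([x,y,z],1)).as_euler("xyz")
def place(t,gap,L,up=0.,sgn=1):   # L: grasp dist from butt
    a,o=tilted(t,sgn)
    s=.038-.006/np.cos(t)-gap; h=.110-.006*np.sin(t); b=s-h*np.tan(t)
    butt=np.r_[C,0]+U*b+[0,0,.005+.006*np.sin(t)]
    return butt+a*(L-PZ+up),o,b
E
python3 - <<'E'
from h import *
for yw in (0,90,-90,180,38.8,128.8,-51.2,-141.2):
    print(yw,[None if (q:=kinematics.ik([*BR,z],[np.pi,0,np.radians(yw)])) is None else q for z in (.150,.34)])
for t in (0,15,20,25,30):
    for s in (1,-1):
        for up in (0,.15):
            p,o,b=place(np.radians(t),.004,.157,up,s); q=kinematics.ik(p,o)
            print(t,s,up,p.round(3),o.round(2),round(b,4),None if q is None else np.round(q,2))
E
```

```text
0 [array([ 0.48866239,  0.43005697, -0.29614154,  1.8159333 ,  0.15377358,
        0.91795928, -1.44654073]), array([ 0.53174245,  0.27463958, -0.34280696,  1.58078569,  0.09468094,
        1.30256926, -1.3951092 ])]
90 [array([ 0.69970841,  0.47778093, -0.58300846,  1.80346224,  0.31548845,
        0.95419795, -0.01662044]), array([ 0.73180499,  0.31126199, -0.60993036,  1.56937781,  0.18217319,
        1.31843911,  0.09882988])]
-90 [array([-0.493059  ,  0.65530329,  1.1129788 ,  1.87087775, -0.67868041,
        1.05677642, -2.24239252]), array([-0.54174106,  0.39790688,  1.11851693,  1.6384466 , -0.36638297,
        1.33741384, -2.50907833])]
180 [array([ 0.81865412,  0.52411301, -0.75609642,  1.79685559,  0.42327718,
        0.98978121,  1.46234249]), array([ 0.86901394,  0.35337382, -0.80804123,  1.56207657,  0.26005297,
        1.33778151,  1.60228774])]
38.8 [array([ 0.58402491,  0.4473375 , -0.42363708,  1.81020501,  0.22348283,
        0.93119451, -0.83057567]), array([ 0.60512555,  0.28556519, -0.43883888,  1.57651997,  0.1242909 ,
        1.3072613 , -0.74416547])]
128.8 [
[... 1934 characters left out ...]
07]
25 1 0.15 [0.582 0.308 0.269] [-3.14 -0.44 -2.46] -0.0227 [-0.04  0.92 -1.18  1.16  0.66  1.94  1.17]
25 -1 0 [0.533 0.268 0.133] [3.14 0.44 0.68] -0.0227 [-0.04  0.84 -0.89  1.48  0.53  1.56 -1.91]
25 -1 0.15 [0.582 0.308 0.269] [3.14 0.44 0.68] -0.0227 [-0.09  0.84 -1.    1.16  0.55  1.88 -1.89]
30 1 0 [0.532 0.267 0.128] [ 3.14 -0.52 -2.46] -0.0347 [ 0.05  1.04 -1.19  1.42  0.71  1.78  1.06]
30 1 0.15 [0.59  0.314 0.258] [ 3.14 -0.52 -2.46] -0.0347 [-0.14  0.91 -1.    1.08  0.57  1.98  1.25]
30 -1 0 [0.532 0.267 0.128] [3.14 0.52 0.68] -0.0347 [-0.07  0.88 -0.87  1.43  0.52  1.65 -1.91]
30 -1 0.15 [0.59  0.314 0.258] [3.14 0.52 0.68] -0.0347 [-0.15  0.89 -0.94  1.08  0.54  1.96 -1.87]
```

Run:
```python
from h import *
o=[np.pi,0,np.pi/2]
robot.move_linear([.178,-.651,.34],velocity=.2)
robot.movep([*BR,.34],o)
robot.move_linear([*BR,.012+.157-PZ],o,velocity=.12,max_force=5) and print("TOUCHED")
s=sensors.get_state();print(s["tcp_pos"],s["ft_force"])
grip(0.0); s=sensors.get_state();print(s["gripper_width"],s["ft_force"],s["t"])
p=snapshot("side"); save(p,"grasp",(330,160,520,400),2.5)
```

```text
[ 0.55669066 -0.19307879  0.15105617] [ 1.1652975  -1.13803519 -0.19680545]
0.11741914791866324 [-0.31379804 -0.10078158  1.6522196 ] 6.2333
```

View pics/grasp.png

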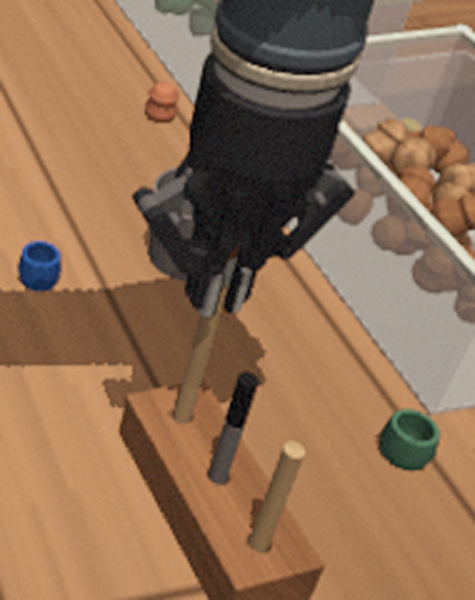

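The fingers closed to 0.117 (about 10–12 mm) on the brush just below its ferrule, and the neighbouring tools are untouched. Now lift, carry and tilt.

Run:
```python
from h import *
robot.move_linear([*BR,.35],velocity=.15)
p,o,b=place(np.radians(25),.004,.157,.15,-1)
try: robot.move_linear(p,o,velocity=.2)
except robot.Unreachable: print("movep"); robot.movep(p,o)
robot.dwell(.3)
s=sensors.get_state();print(s["tcp_pos"],p,s["gripper_width"],s["ft_force"],s["t"])
for n in ("side","top"):
    q=snapshot(n); save(q,"pre_"+n,(150,60,430,270),2.8); 
    W=cloud(q);X,Y,Z=W[...,0],W[...,1],W[...,2]
    a,_=tilted(np.radians(25)); tip=np.array(s["tcp_pos"])+a*PZ
    d=W-tip; al=d@a; pr=np.linalg.norm(d-al[...,None]*a,axis=-1)
    m=(al<-.03)&(al>-.17)&(pr<.025)
    print(n,m.sum(),"perp offset",[ (d[m&(abs(al-k)<.02)]-al[m&(abs(al-k)<.02)][:,None]*a).mean(0).round(4) for k in (-.05,-.1,-.14)],"min along",al[m].min() if m.any() else None)
    rim=(abs(X-.505)<.06)&(abs(Y-.2455)<.06)&(Z>.108)&(Z<.122); 
    print(np.nanmean(W[rim],0).round(4))
```

```text
[0.58209727 0.30737905 0.26895054] [0.58203953 0.30760217 0.26882424] 0.1252236859835514 [ 0.56279681  0.72128452 -1.68860703] 10.7583
side 270 perp offset [array([-0.0004, -0.0049,  0.0016]), array([-0.0003, -0.0044,  0.0014]), array([-0.0005, -0.0047,  0.0015])] min along -0.1570786736722307
[0.5022 0.2422 0.1123]
top 0 perp offset [array([nan, nan, nan]), array([nan, nan, nan]), array([nan, nan, nan])] min along None
[0.4908 0.2677 0.1138]<stdin>:14: RuntimeWarning: Mean of empty slice.
  ret = um.true_divide(
```

View pics/pre_side.png

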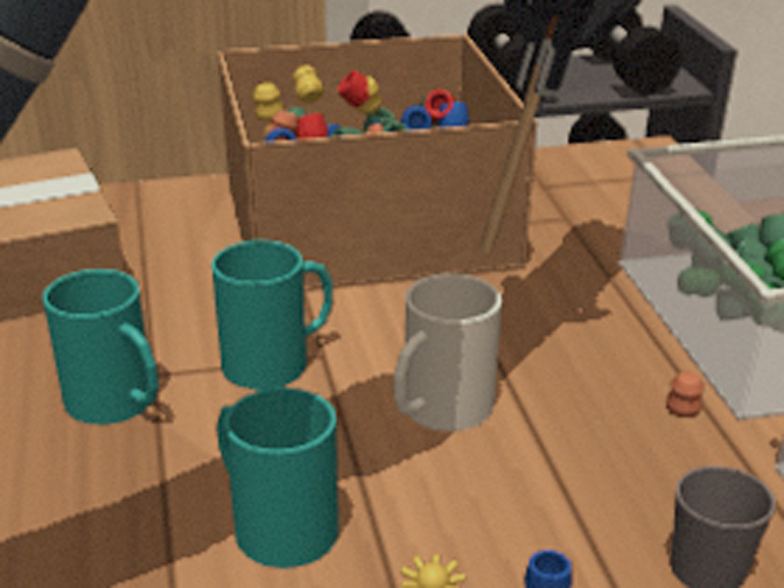

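View pics/pre_top.png

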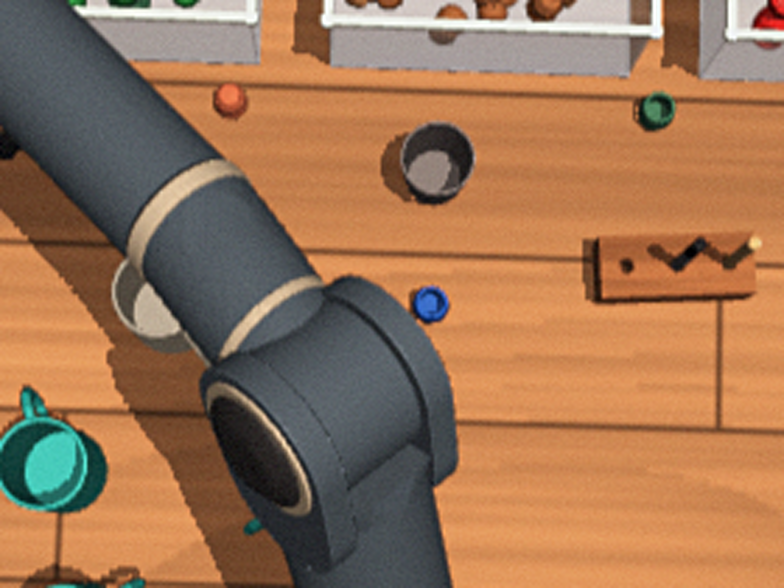

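The side view shows the brush held straight along the tool axis, its butt at crop (487,250) above and beyond the mug's mouth (455,300), measured 157 mm from the grasp as planned. Butt position and axis agree with the robot frame in the side camera, so I'll weight the mug centre towards that camera's fit. Then I'll insert along the axis.

```bash
sed -i 's/C=np.array(\[.5048,.2455\])/C=np.array([.504,.2448])/' h.py
python3 - <<'E'
from h import *
t=np.radians(25)
P=lambda up:place(t,.004,.157,up,-1)[:2]
robot.move_linear(*P(.15),velocity=.1)
print("early",robot.move_linear(*P(.02),velocity=.08,max_force=6))
robot.dwell(.2); f0=np.array(sensors.get_state()["ft_force"])
print("contact",robot.move_linear(*P(-.008),velocity=.02,max_force=3))
s=sensors.get_state(); a=tilted(t)[0]
print("up remaining",(np.array(s["tcp_pos"])-P(0)[0])@a, "dF",np.array(s["ft_force"])-f0,s["gripper_width"],s["t"])
for n in ("side",):
    q=snapshot(n); save(q,"ins_"+n,(220,110,400,245),4)
    W=cloud(q);X,Y,Z=W[...,0],W[...,1],W[...,2]
    rim=(abs(X-.505)<.06)&(abs(Y-.2455)<.06)&(Z>.108)&(Z<.122); print(np.nanmean(W[rim],0).round(4))
E
```

```text
early False
contact True
up remaining -0.0003012084525416132 dF [1.97636183 0.70506742 3.03953305] 0.12292447763578261 14.05
[0.5034 0.2418 0.1128]
```

View pics/ins_side.png

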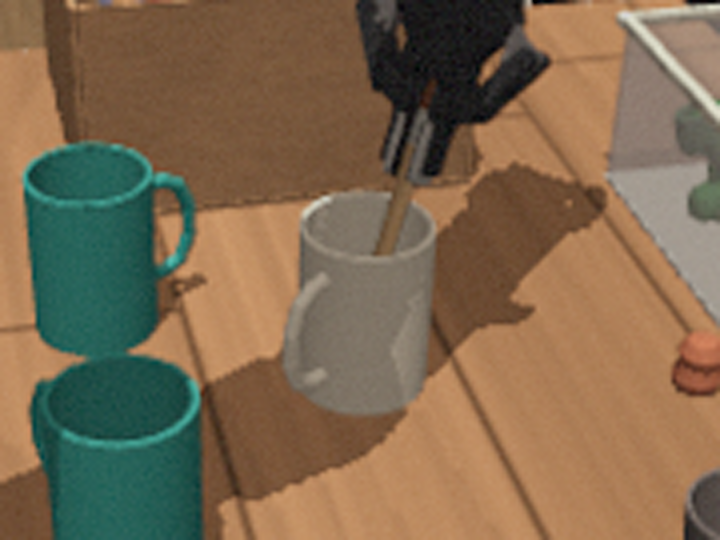

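The butt touched the floor 0.3 mm from the predicted depth, the brush is inside the mug at crop (400,200), and the mug hasn't moved. Release, then withdraw along the axis.

Run:
```python
from h import *
t=np.radians(25)
grip(1.0); robot.dwell(.3)
p,o,_=place(t,.004,.157,.12,-1)
robot.move_linear(p,o,velocity=.12)
robot.move_linear(np.array(p)+[.0,0,.08],velocity=.2)
robot.movep([.50,-.08,.36],[np.pi,0,.68])
s=sensors.get_state();print(s["t"],s["ft_force"])
q=snapshot("side"); save(q,"fin_side",(220,90,400,225),4)
r=snapshot("top"); save(r,"fin_top",(150,110,290,215),5)
a=U
for n,p in (("side",q),("top",r)):
    W=cloud(p);X,Y,Z=W[...,0],W[...,1],W[...,2]
    reg=(abs(X-.51)<.11)&(abs(Y-.25)<.11)
    rim=reg&(Z>.108)&(Z<.118); P=W[rim][:,:2]
    from scipy.optimize import least_squares
    c=least_squares(lambda c:np.hypot(P[:,0]-c[0],P[:,1]-c[1])-.040,[.505,.245],loss="soft_l1",f_scale=.002).x
    h=reg&(Z>.02)&(Z<.10)&(np.hypot(X-c[0],Y-c[1])>.05)&((X-c[0])*U[0]+(Y-c[1])*U[1]<0); Q=W[h][:,:2]-c
    print(n,"mug",c.round(4),"handle",np.degrees(np.arctan2(*Q.mean(0)[::-1])).round(1))
    b=W[reg&(Z>.125)]-np.r_[c,0]
    for z in (.13,.15,.17,.185):
        m=abs(b[:,2]-z)<.01
        if m.any(): k=b[m].mean(0); print("  z",z,m.sum(),"along u",(k@U).round(4),"cross",(k@[-U[1],U[0],0]).round(4))
    print("  zmax",b[:,2].max() if len(b) else None)
    print("  tip",[(d["p"],W[tuple(np.round(d["point"][::-1]).astype(int))].round(3)) for d in spotter.spot_point(p,"brush_tip")[:2]])
```

```text
18.2833 [-0.34459765  0.46491282 -0.45193696]
side mug [0.5023 0.2437] handle -146.3
  z 0.13 32 along u 0.0375 cross -0.0036
  z 0.15 45 along u 0.0467 cross -0.0038
  z 0.17 43 along u 0.0566 cross -0.004
  z 0.185 31 along u 0.0627 cross -0.0038
  zmax 0.19080817385075172
  tip [(0.57, array([0.634, 0.474, 0.108]))]
top mug [0.5061 0.2468] handle -141.7
  z 0.13 19 along u 0.0354 cross -0.0022
  z 0.15 32 along u 0.0448 cross -0.0026
  z 0.17 30 along u 0.0547 cross -0.0023
  z 0.185 27 along u 0.0618 cross -0.0023
  zmax 0.19410108056371778
  tip [(0.5, array([0.601, 0.323, 0.003]))]
```

View pics/fin_side.png

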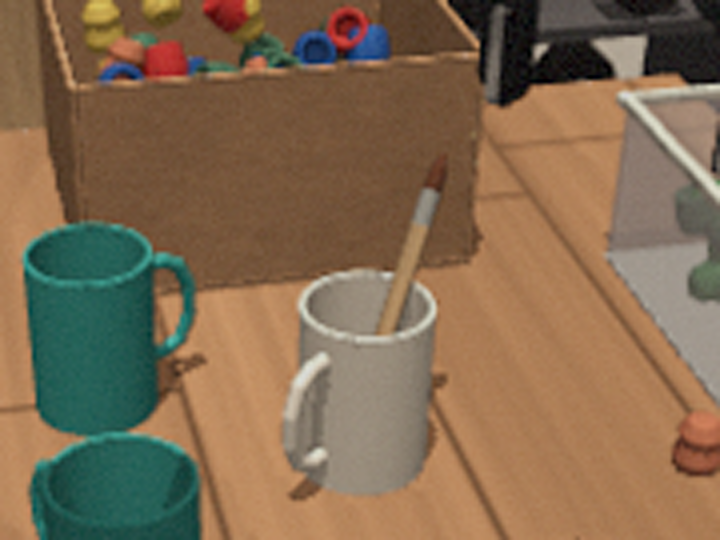

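View pics/fin_top.png

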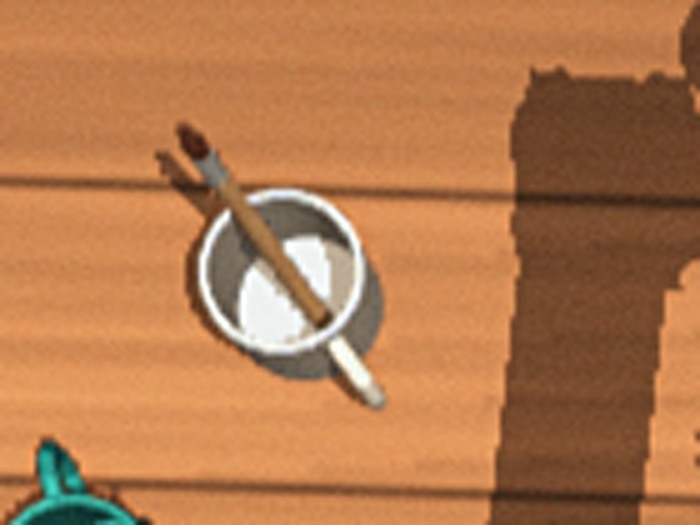

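The side view shows the brush standing bristles up in the white mug, tip at crop (443,160), handle loop free at (305,410). The top view shows the brush from (322,318), beside the mug handle, to the bristles at (185,135), exactly opposite the handle. The mug is within 1 mm of its starting place.

```bash
python3 -c "
from h import *
robot.job_done(); print(sensors.get_state()['t'])"
```

```text
the job is handed in; nothing more can be done
the job is handed in; nothing more can be done
```

The long brush is in the tall white mug, bristles up, leaning on the rim opposite the handle, and the job is handed in. The last clock reading was 18.3 s.

I gripped the brush just below its ferrule, lifted it out of the block and tilted it 25° away from the mug's handle. I then lowered it until it touched the mug floor, about 3 N and 0.3 mm from the predicted depth, and only then let go.

**Last checks:**
- **Lean:** the brush points away from the handle, 2–4 mm off the mug's centre line in both cameras. The handle is clear.
- **Mug position:** it moved less than 1 mm between the first and last measurement in each camera.
- **Robot:** it was withdrawn and touching nothing at hand-in.

**Disagreements:**
- **Mug centre:** the two cameras differ by about 4–5 mm in the final fit, as they did at the start. I attribute this to calibration.
- **Handle direction:** the side view gave -146° against -141° before. The top view stayed at -141.7°, so I don't think the mug turned.
- **Tip detector:** its last readings didn't land on the tip. They fell on the background behind it, so I relied on the pictures and depth points instead.

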